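Set the mortar mixer's push-to-turn selector to the preset tab

ROBOT

A 7-joint arm with a two-finger parallel gripper is mounted at the origin on the work surface. World frame = base frame: x ahead of the robot, y to its left, z up, the work surface at z = 0. Lengths are in mm, angles in rad, forces in N, time in s.
With the tool pointing down it reaches from about 425 to 875 mm from the base axis. Payload 4.7 kg.
Tool frame: the origin (TCP) lies at the very end of the fingers, on their centre line; the grasp point (between the pads) lies 19 mm behind it; x points along the fingers, y is the direction in which the jaws open and shut, and the axes are right-handed (so a half turn about x gives the same grasp; the last joint's range is limited). The gripper opens to 87 mm and grips with 3 to 60 N. Pads are 19 mm wide; open, the fingers measure 117 mm over their backs; the gripper's body (75 mm by 190 mm) begins 51 mm behind the grasp point.
Start: joints at [1.183, 0.321, -0.07, 1.45, 0.023, 1.371, -0.057], TCP at [254.182, -598.262, 222.587] pointing down, gripper open.
Joint ranges: [-2.86, 2.86], [-0.3, 2.09], [-1.38, 1.24], [0.06, 2.45], [-1.56, 4.7], [0.09, 2.05], [-2.69, 2.69]. Speed limits (rad/s): [2.57, 2.57, 3.14, 3.14, 3.14, 3.14, 3.14].

INTERFACE

Orientations are given as a unit quaternion [w, x, y, z].
In Python, from cell import readout, eyes, job_done gives the robot as it stands.
- The arm moves only by the tool carry_out, never from a script. Its argument "moves" is one flat list of numbers, 7 for each row, row after row: the shift along the tool's x, y, z in m, then the turn, a rotation vector about the tool's x, y, z in rad, then the finger opening in m, from 0 to 0.087. In form: [x, y, z, rx, ry, rz, grip, x, y, z, rx, ry, rz, grip, ...]. A call has 1 to 12 rows; each row shifts and turns the commanded pose from where the row before left it, along the tool's axes as they then stand; what a row does not reach is not made up. A row lasts 1/8 s, in which the tool goes at most 62.5 mm and 10.7 degrees, less where a joint would pass 70% of its speed; a pose out of reach is approached as far as the arm can. A call with a gripper value outside its range is refused whole. The fingers move at their own pace and stop on an object; the grip force is fixed at half the most. Time passes only in rows, so rows that do not move let the fingers close. It gives the time, the measured TCP pose, the force and the opening at its end, in the units of the state.
- readout.read_state(): the state, without advancing time (a new reading comes with each control period).
- eyes.capture(name): name is "scene" or "top"; returns the picture (480x640x3 uint8, red, green, blue); there is no depth.
- eyes.get_calibration(name): a dict with "fx", "fy", "cx", "cy" (pixels), "R" (3x3) and "t" (3): a world point X has camera coordinates R X + t. Camera axes: x right, y down, z forward; pixel columns grow to the right and rows downward; lengths in mm; the calibration is good to about 2 mm. A picture is of the moment at which its call begins. get_calibration takes no time and is no camera call.
- job_done(): hands the job in, once; it reports no verdict.
The state is a dict: "t": time; "qpos": joint angles; "dq": joint speeds; "effort": joint torques, N m; "ee_pos": TCP position; "tool_rot": TCP orientation; "contact_force": force on the tool from outside, world axes, zero at the start; "moment": the same for the moment, N m; "opening": finger opening in mm.
Only numpy, scipy, OpenCV 4.12 (cv2) and the standard library are available. Lean on these libraries where they do the work, as an engineer would, in place of code of your own. Each camera call takes 0.05 s, during which the arm holds its last target.

TASK

Set the mortar mixer's programme: push in the black selector knob on the sloping control desk and turn it clockwise until its nose points at the tab of the steel set ring around it, then let it click fully back out in that slot. Never click it past the tab (that is the fast programme), leave the set ring as it stands, and leave the things round the desk where they are.

Things in the scene. Friction and masses are not known exactly. Their poses are not given: they have to be found in the camera images.
- console: Grey wedge-shaped control desk, fixed: 220 deep (x), 260 wide (y), 50 high in front, 152.6 behind. Origin: centre of its underside; x points from its low front to its high back, z up. Its sloping top, the panel, leans 25 degrees towards the front: normal (-0.423, 0, 0.906) in these axes. The round knob, flat button and window at its right edge (at most 17 high) are not needed.
- selector (a joint): Angle (rad) of the selector, growing clockwise as one looks at the panel. 0: nose straight down the slope; pi/2: to the desk's left (+y); pi: up the slope. It rests only in slots at whole multiples of 0.5236 (30 degrees; play about 0.04), from 0 to 11 of them. Out, it is locked (a gripper slips); pushed right in, it turns easily (under 0.1 N m). It starts 3 to 6 slots anticlockwise of the tab.
- selector_push (a joint): How far (m) the selector is pushed in along the panel normal: 0 fully out, 0.008 the stop. It is free to turn beyond about 0.0073. The spring takes about 6 N to start and 12 N at the stop. Let go, the knob springs out into the nearest slot, or stays partly in if it stands just between two.
- selector_grip (a point): Grip point on the axis of the selector, the tall black round knob half-way up the panel, 35 left of its middle. z: out of the panel; -x: towards its nose. The knob is a ribbed cylinder 33 across, its top 12 above this point; below it is a skirt disc 48 across, its top 26 below this point; the panel is 46 below it. The point moves with the knob.
- selector_nose (a point): Tip of the pointed nose on the selector's skirt, 25 from the axis, 16.5 over the panel when out. A white line on the knob's top and side and on the skirt marks the nose side.
- setring (a joint): Angle (rad) of the set ring, a flat steel disc 76 across under the selector; same sense and zero as the selector's angle, for its tab. It was set beforehand, at pi or 3.665 (180 or 210 degrees), in a click stop of its own, and must stay there.
- setring_tab (a point): Top of the set ring's tab, a dark steel block 9 x 6, 33.5 from the selector's axis, 11.5 over the panel. Its -x axis points away from the selector's axis; z out of the panel.
- bowl: Bystander: open steel mixing bowl, 190 across, 110 high (origin: centre of its underside).
- gangmould: Bystander: dark steel three-gang beam mould, 180 x 140 x 45 (origin: centre of its underside).
- flowcone: Bystander: brass cone mould, 100 across the foot, 60 high (origin: centre of its underside).
- samplecan: Bystander: lidded sample can, 80 across, 90 high (origin: centre of its underside).
- tamper: Bystander: standing steel tamper, 40 across, 100 high (origin: centre of its underside).
- trowel: Bystander: flat trowel, 240 long, lying along the right side of the desk (origin: under its middle, near the root of the blade).
- weight: Bystander: steel weight with a small knob, 50 across, 62 high (origin: centre of its underside).

How it is judged (in metres and radians):
At the end, for the whole second after the job is handed in: The selector's nose points at the tab (within 4 mm sideways, about 9 degrees), the knob is fully out again (within 1.5 mm) and still, and the set ring's tab has not moved by more than 6 mm (y of selector_nose in the frame of setring_tab between -0.004 and 0.004 m and x of selector_nose in the frame of setring_tab below 0.02 m and value of joint selector_push below 0.0015 m and velocity of joint selector between -0.05 and 0.05 rad/s and distance of setring_tab from where it was at the start of the episode below 0.006 m); the robot touches nothing.
It fails at once if the selector is turned past the tab by more than 23 degrees (y of selector_nose in the frame of setring_tab above 0.0098 m and x of selector_nose in the frame of setring_tab below 0.03 m).
It fails at once if the set ring is turned off its setting (distance of setring_tab from where it was at the start of the episode above 0.01 m).
It fails at once if a thing standing round the desk is shoved more than 3 cm or tipped (distance of any of bowl, gangmould, flowcone, samplecan, tamper, trowel, weight from where it was at the start of the episode above 0.03 m or angle between any of bowl, gangmould, flowcone, samplecan, tamper, weight's own z axis and vertical above 0.4 rad).
It also fails if it takes over 48 s, if anything falls off the work surface, if the arm or the gripper's body presses on something with over 40 N, if the wrist force passes 120 N, or if a joint passes its speed limit or range.

## Working session

There is one attempt and no reset: what is moved stays moved. The work goes in short steps, Python scripts to look and compute and a tool call to move; the robot and the scene stay as the last step left them, time stands still between calls to the robot, and variables do not carry over. Pictures are saved under pics/ and viewed, and the job is handed in when it is done.

Besides the shell and the picture viewer there is one more tool, called by a JSON object that holds its "fn" and its "kwargs", one argument or row to a line. carry_out: Moves the arm, as the interface text tells. Its arguments: {"type":"object","properties":{"moves":{"type":"array","items":{"type":"number"}}},"required":["moves"]}

```bash
mkdir -p pics; ls
python3 - <<'E'
from cell import readout, eyes
import cv2
for n in("scene","top"):
    im=eyes.capture(n); cv2.imwrite(f"pics/{n}0.png",im[:,:,::-1])
    c=eyes.get_calibration(n); print(n,c)
print(readout.read_state())
E
```

```text
pics
scene {'fx': 595.6887642335191, 'fy': 595.6887642335191, 'cx': 336.3104093629288, 'cy': 233.13070677288462, 'R': array([[-0.51751166,  0.85561685, -0.01007394],
       [ 0.68632732,  0.40803002, -0.60205175],
       [-0.51101516, -0.31848282, -0.79839351]]), 't': array([ 313.57429495, -405.63192747, 1659.06975593])}
top {'fx': 445.13254587977355, 'fy': 445.13254587977355, 'cx': 316.6330866786608, 'cy': 238.18166811204637, 'R': array([[-0.02314998, -0.99938502, -0.02633744],
       [-0.98488115,  0.02732215, -0.17106318],
       [ 0.17167758,  0.02197914, -0.98490798]]), 't': array([  65.19392834,  636.98161125, 1104.64721849])}
{'t': 0.1, 'qpos': array([ 1.18310064,  0.32168652, -0.07010994,  1.45156412,  0.0226414 ,
        1.3708438 , -0.0568496 ]), 'dq': array([ 0.00105465, -0.00021376, -0.00072104, -0.00308788, -0.00016863,
       -0.00028413,  0.00012332]), 'effort': array([-3.28104852e-04, -4.92574811e+01, -4.05669976e-01, -3.13397777e+01,
       -6.40054978e-02,  3.94848967e-02,  1.04337239e-04]), 'ee_pos': array([ 253.95000243, -597.77879823,  221.60603887]), 'tool_rot': array([-0.14055765, -0.69271163, -0.14172412,  0.69304287]), 'contact_force': array([ 0.00357285,  0.78398504, -0.26546293]), 'moment': array([-0.03399651,  0.02035178, -0.00793421]), 'opening': 87.22647682360456}
```

View pics/scene0.png

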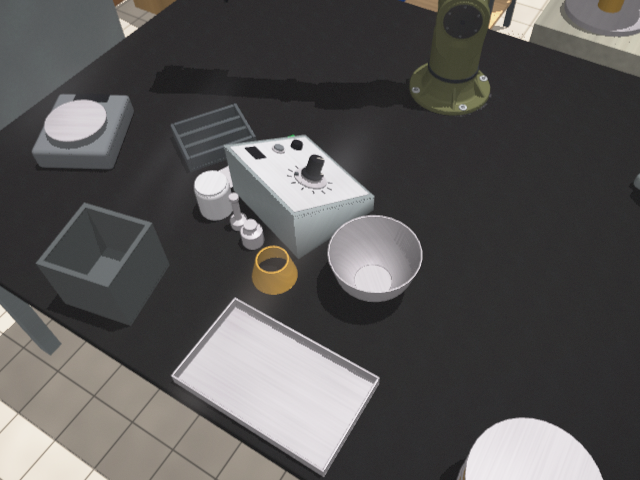

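View pics/top0.png

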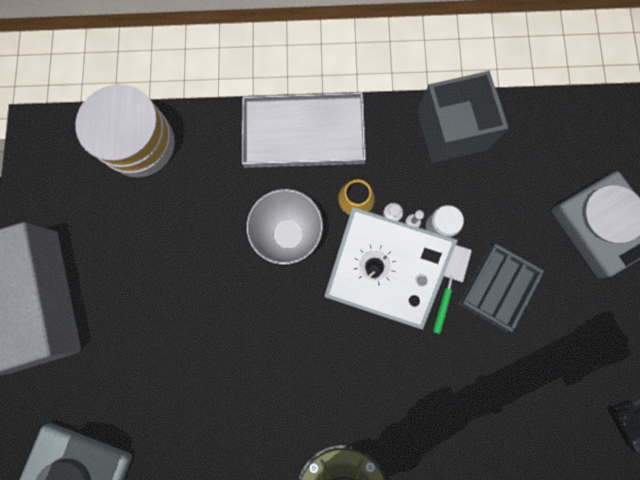

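Run:
```python
import cv2
a=cv2.imread("pics/scene0.png")[120:260,210:390]; cv2.imwrite("pics/c1.png",cv2.resize(a,(760,591),interpolation=cv2.INTER_CUBIC))
b=cv2.imread("pics/top0.png")[200:335,315:475]; cv2.imwrite("pics/c2.png",cv2.resize(b,(700,590),interpolation=cv2.INTER_CUBIC))
b=cv2.imread("pics/top0.png")[240:290,350:400]; cv2.imwrite("pics/c3.png",cv2.resize(b,(600,600),interpolation=cv2.INTER_CUBIC))
b=cv2.imread("pics/scene0.png")[145:200,285:340]; cv2.imwrite("pics/c4.png",cv2.resize(b,(600,600),interpolation=cv2.INTER_CUBIC))
```

```text
(no output)
```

View pics/c1.png

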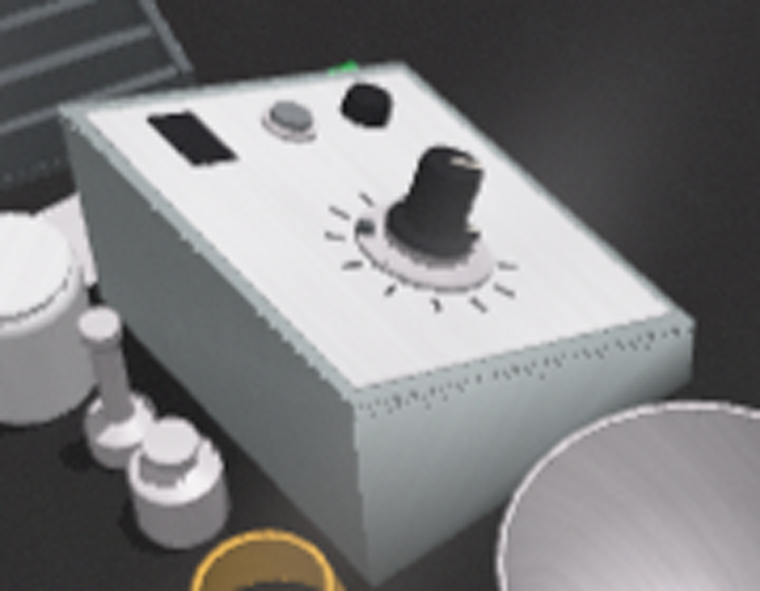

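View pics/c2.png

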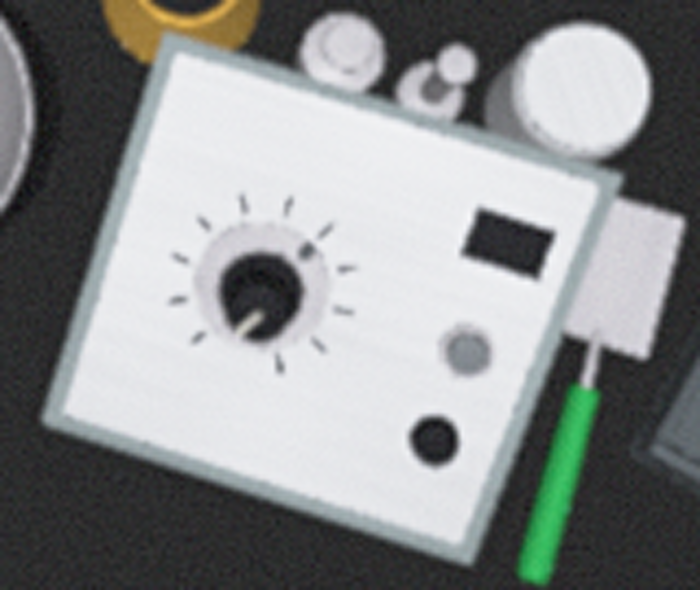

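View pics/c3.png

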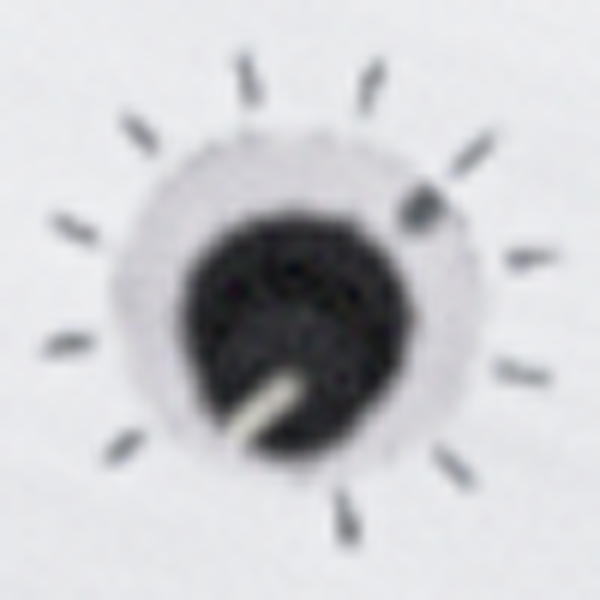

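View pics/c4.png

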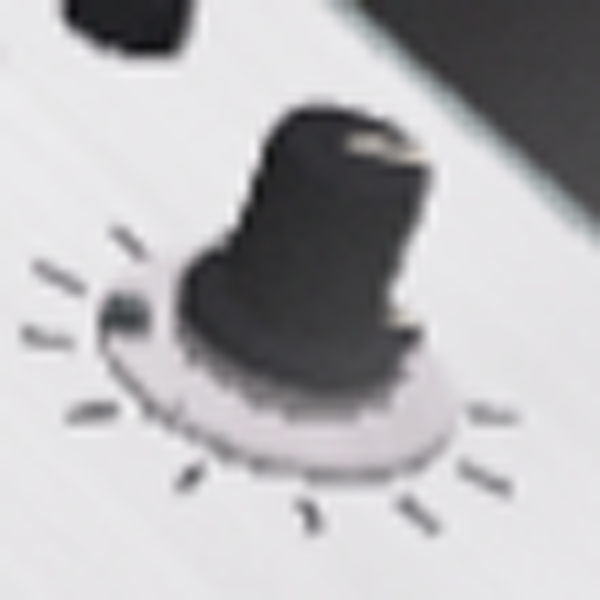

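```bash
cat > h.py <<'E'
import numpy as np, cv2
from cell import readout, eyes
from scipy.spatial.transform import Rotation as Ro
C={n:eyes.get_calibration(n) for n in("scene","top")}
def ray(n,uv):
    c=C[n];R=c["R"];d=R.T@np.array([(uv[0]-c["cx"])/c["fx"],(uv[1]-c["cy"])/c["fy"],1]);return -R.T@c["t"],d/np.linalg.norm(d)
def onplane(n,uv,p,nn):
    o,d=ray(n,uv);return o+d*((np.dot(p,nn)-o@nn)/(d@nn))
def onz(n,uv,z): return onplane(n,uv,np.array([0,0,z]),np.array([0,0,1.]))
def proj(n,X):
    c=C[n];v=c["R"]@X+c["t"];return np.array([c["fx"]*v[0]/v[2]+c["cx"],c["fy"]*v[1]/v[2]+c["cy"]])
def tri(a,b):
    A=[];B=[]
    for n,uv in(("scene",a),("top",b)):
        o,d=ray(n,uv);P=np.eye(3)-np.outer(d,d);A.append(P);B.append(P@o)
    return np.linalg.lstsq(np.vstack(A),np.hstack(B),rcond=None)[0]
E
python3 - <<'E'
from h import *
g=cv2.imread("pics/top0.png",0)
cs={"BL":(354.3,208.7,152.6),"BR":(456.7,241.1,152.6),"FR":(422.4,328.5,50),"FL":(325.3,296.5,50)}
P={}
for k,(u,v,z) in cs.items():
    P[k]=onz("top",(u,v),z); print(k,P[k].round(1))
# scene corners from c1 (scale 4.222, offset 210,120)
s={"BL":(355,395,152.6),"BR":(63,108,152.6),"FR":(405,65,50),"FL":(692,322,50)}
for k,(u,v,z) in s.items():
    print(k,"scene",onz("scene",(210+u/4.222,120+v/4.222),z).round(1), tri((210+u/4.222,120+v/4.222),cs[k][:2]).round(1))
for Q in (P,):
    print(np.linalg.norm(Q["BL"]-Q["BR"]),np.linalg.norm(Q["FL"]-Q["FR"]),np.linalg.norm(Q["BL"][:2]-Q["FL"][:2]))
    c=sum(Q.values())/4; e=Q["BL"]-Q["FL"]+Q["BR"]-Q["FR"]; f=Q["BL"]-Q["BR"]+Q["FL"]-Q["FR"]
    print(c, np.arctan2(e[1],e[0]),np.arctan2(-f[0],f[1]))
E
```

```text
BL [691.1 -45.6 152.6]
BR [ 605.4 -284.1  152.6]
FR [ 401.5 -211.6   50. ]
FL [487.3  30.4  50. ]
BL scene [693.8 -44.2 152.6] [691.8 -45.8 149.4]
BR scene [ 611.2 -282.4  152.6] [ 606.6 -286.4  146.5]
FR scene [ 405.6 -208.7   50. ] [ 401.2 -212.3   44.8]
FL scene [493.2  32.5  50. ] [487.7  30.2  43.1]
253.42169195833796 256.76867398993124 217.47957130209804
[ 546.32265574 -127.69629556  101.3       ] -0.34924937018034397 -0.3427929627147835
```

```bash
cat >> h.py <<'E'
YAW=-0.346; CON=np.array([548.,-127,0])
Rc=Ro.from_euler('z',YAW)*Ro.from_euler('y',-25,degrees=True)  # panel frame: x up slope, z normal
RP=Rc.as_matrix()
def setcon(c,y):
    pass
P0=CON+Ro.from_euler('z',YAW).apply([0,35,101.3])
def pan(x,y,z): return P0+RP@np.array([x,y,z])
E
python3 - <<'E'
from h import *
print("n",RP[:,2],"grip",pan(0,0,46))
for n in("scene","top"):
    im=cv2.imread(f"pics/{n}0.png"); S=12
    o=np.round(proj(n,pan(0,0,30))).astype(int)-25
    b=cv2.resize(im[o[1]:o[1]+50,o[0]:o[0]+50],None,fx=S,fy=S,interpolation=cv2.INTER_CUBIC)
    def circ(r,z,col):
        pts=[(proj(n,pan(-r*np.cos(t),r*np.sin(t),z))-o+.5)*S for t in np.linspace(0,2*np.pi,60)]
        cv2.polylines(b,[np.int32(pts)],True,col,1)
    circ(16.5,58,(0,0,255));circ(38,3,(0,255,0));circ(24,20,(255,0,0))
    for k in range(12):
        t=k*np.pi/6;p=(proj(n,pan(-50*np.cos(t),50*np.sin(t),0))-o+.5)*S
        cv2.putText(b,str(k),tuple(np.int32(p)),0,.6,(0,0,255),2)
    cv2.imwrite(f"pics/o_{n}.png",b)
E
```

```text
n [-0.39757255  0.14332574  0.90630779] grip [541.58147835 -87.48122865 142.9901582 ]
```

View pics/o_scene.png

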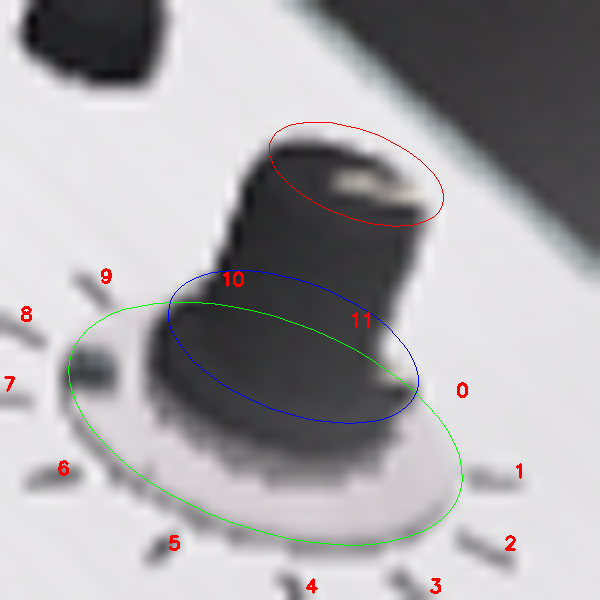

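View pics/o_top.png

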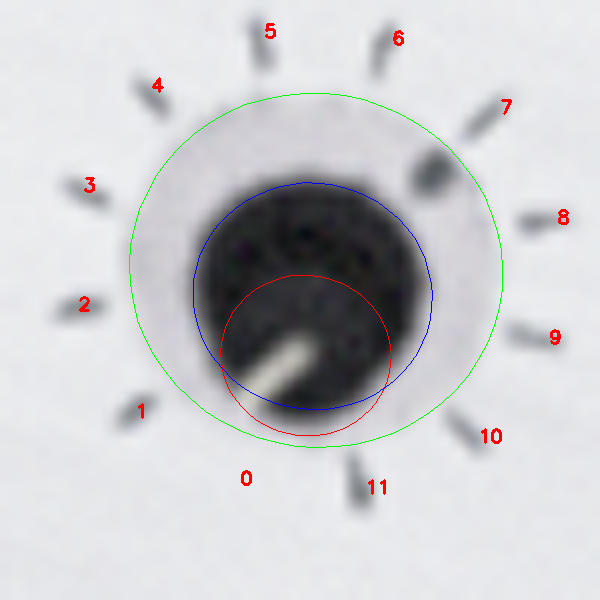

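```bash
cat >> h.py <<'E'
def q2R(q): return Ro.from_quat([q[1],q[2],q[3],q[0]])
def plan(p0,R0,p1,R1,N):
    w=(R0.inv()*R1).as_rotvec()/N
    A=sum((R0*Ro.from_rotvec(w*k)).as_matrix() for k in range(N))
    d=np.linalg.solve(A,p1-p0)/1000
    return np.r_[d,w]
def target(z,phi,x=0,y=0):
    # tool x=-normal; jaw axis at selector angle phi, (angle clockwise viewed, 0=down slope)
    yv=RP@np.array([-np.cos(phi),np.sin(phi),0]); xv=-RP[:,2]
    M=np.c_[xv,yv,np.cross(xv,yv)]
    return pan(x,y,z),Ro.from_matrix(M)
E
python3 - <<'E'
from h import *
s=readout.read_state();R0=q2R(s["tool_rot"]);print(R0.as_matrix().round(3))
for phi in range(-180,181,30):
    p,R=target(27+110,np.radians(phi)); pl=plan(s["ee_pos"],R0,p,R,12)
    print(phi,pl.round(4),"turn/row deg",np.degrees(np.linalg.norm(pl[3:])).round(1),R.as_matrix()[:,1].round(2))
E
```

```text
[[-0.001  0.391 -0.92 ]
 [ 0.002 -0.92  -0.391]
 [-1.    -0.002  0.   ]]
-180 [-0.0023 -0.0168 -0.0468 -0.0675  0.0149  0.0344] turn/row deg 4.4 [ 0.85 -0.31  0.42]
-150 [-0.0004 -0.0268 -0.0405 -0.0246  0.0227  0.0287] turn/row deg 2.5 [ 0.57 -0.74  0.37]
-120 [ 0.0015 -0.0356 -0.0329  0.0184  0.0293  0.0218] turn/row deg 2.3 [ 0.13 -0.97  0.21]
-90 [ 0.0034 -0.0432 -0.024   0.0613  0.0347  0.0137] turn/row deg 4.1 [-0.34 -0.94  0.  ]
-60 [ 0.0054 -0.0498 -0.0137  0.1041  0.0387  0.0045] turn/row deg 6.4 [-0.72 -0.66 -0.21]
-30 [ 0.0077 -0.0551 -0.0016  0.1469  0.0413 -0.0061] turn/row deg 8.8 [-0.91 -0.2  -0.37]
0 [ 0.0105 -0.0591  0.0126  0.1894  0.0422 -0.0183] turn/row deg 11.2 [-0.85  0.31 -0.42]
30 [ 0.0141 -0.0613  0.0295  0.2317  0.0408 -0.0324] turn/row deg 13.6 [-0.57  0.74 -0.37]
60 [-0.0136  0.0401 -0.0569 -0.2377 -0.0317  0.0427] turn/row deg 14.0 [-0.13  0.97 -0.21]
90 [-0.0097  0.0225 -0.0572 -0.1956 -0.0172  0.0434] turn/row deg 11.5 [0.34 0.94 0.  ]
120 [-0.0067  0.0075 -0.0554 -0.153  -0.0048  0.042 ] turn/row deg 9.1 [0.72 0.66 0.21]
150 [-0.0043 -0.0054 -0.0518 -0.1103  0.0058  0.0389] turn/row deg 6.7 [0.91 0.2  0.37]
180 [-0.0023 -0.0168 -0.0468 -0.0675  0.0149  0.0344] turn/row deg 4.4 [ 0.85 -0.31  0.42]
```

Run:
```python
from h import *
s=readout.read_state();R0=q2R(s["tool_rot"]);p0=s["ee_pos"]
for phi,N in ((150,12),(180,11)):
    p1,R1=target(137,np.radians(phi)); pl=plan(p0,R0,p1,R1,N).round(4);print(pl)
    p,R=p0.copy(),R0
    for k in range(N):
        p=p+R.apply(pl[:3]*1000);R=R*Ro.from_rotvec(pl[3:]);print(p.round(0),np.hypot(*p[:2]).round())
    print(p1)
```

```text
[-0.0043 -0.0054 -0.0518 -0.1103  0.0058  0.0389]
[ 300. -573.  226.] 646.0
[ 342. -542.  230.] 641.0
[ 381. -507.  234.] 634.0
[ 415. -468.  238.] 626.0
[ 445. -426.  241.] 616.0
[ 470. -380.  243.] 605.0
[ 490. -332.  243.] 592.0
[ 505. -281.  243.] 578.0
[ 513. -230.  241.] 562.0
[ 516. -178.  238.] 546.0
[ 514. -126.  232.] 529.0
[506. -75. 225.] 511.0
[505.40237675 -74.43858668 225.46416682]
[-0.0025 -0.0185 -0.051  -0.0736  0.0163  0.0375]
[ 294. -561.  224.] 633.0
[ 330. -521.  227.] 617.0
[ 364. -478.  229.] 601.0
[ 395. -433.  231.] 586.0
[ 421. -386.  233.] 572.0
[ 445. -337.  234.] 558.0
[ 465. -287.  235.] 546.0
[ 480. -235.  234.] 535.0
[ 493. -182.  233.] 525.0
[ 501. -128.  230.] 517.0
[505. -74. 226.] 511.0
[505.40237675 -74.43858668 225.46416682]
```

Safe outward arc. Taking the phi=150 path.

{"fn": "carry_out", "kwargs": {
  "moves": [-0.0043, -0.0054, -0.0518, -0.1103, 0.0058, 0.0389, 0.087, -0.0043, -0.0054, -0.0518, -0.1103, 0.0058, 0.0389, 0.087, -0.0043, -0.0054, -0.0518, -0.1103, 0.0058, 0.0389, 0.087, -0.0043, -0.0054, -0.0518, -0.1103, 0.0058, 0.0389, 0.087, -0.0043, -0.0054, -0.0518, -0.1103, 0.0058, 0.0389, 0.087, -0.0043, -0.0054, -0.0518, -0.1103, 0.0058, 0.0389, 0.087, -0.0043, -0.0054, -0.0518, -0.1103, 0.0058, 0.0389, 0.087, -0.0043, -0.0054, -0.0518, -0.1103, 0.0058, 0.0389, 0.087, -0.0043, -0.0054, -0.0518, -0.1103, 0.0058, 0.0389, 0.087, -0.0043, -0.0054, -0.0518, -0.1103, 0.0058, 0.0389, 0.087, -0.0043, -0.0054, -0.0518, -0.1103, 0.0058, 0.0389, 0.087, -0.0043, -0.0054, -0.0518, -0.1103, 0.0058, 0.0389, 0.087]
}}

```text
t: 1.6
ee_pos: [506.5, -80.2, 226.3]
tool_rot: [0.671, 0.497, 0.383, -0.394]
contact_force: [0.6, 0.4, 0.7]
opening: 86.9
```

Run:
```python
from h import *
s=readout.read_state();print(s["t"],s["qpos"].round(3),s["dq"].round(2),s["ee_pos"],s["contact_force"].round(1))
R0=q2R(s["tool_rot"]);
for phi in (150,120,105,90):
    p,R=target(87,np.radians(phi)); print(phi,plan(s["ee_pos"],R0,p,R,6).round(4))
```

```text
1.6 [ 0.509 -0.299 -0.421  2.118 -0.004  0.877  0.247] [-1.86 -0.34  0.91  0.5   0.41 -0.25 -0.29] [506.45220129 -80.15704298 226.25097695] [0.6 0.4 0.7]
150 [ 0.0082 -0.     -0.001  -0.0016  0.0008  0.0005]
120 [ 0.0082  0.0002 -0.001  -0.0889  0.0006  0.0007]
105 [ 0.0082  0.0003 -0.001  -0.1325  0.0005  0.0008]
90 [ 0.0082  0.0004 -0.0009 -0.1762  0.0004  0.0009]
```

{"fn": "carry_out", "kwargs": {
  "moves": [0.012, 0, 0, 0, 0, 0, 0.087, 0.012, 0, 0, 0, 0, 0, 0.087, 0.012, 0, 0, 0, 0, 0, 0.087, 0, 0, 0, 0, 0, 0, 0.087]
}}

```text
t: 2.1
ee_pos: [520.6, -87.9, 191.9]
tool_rot: [0.669, 0.499, 0.384, -0.396]
contact_force: [-0.4, 0.2, -1.1]
opening: 86.8
```

```bash
cat >> h.py <<'E'
def st():
    s=readout.read_state();R=q2R(s["tool_rot"]);M=RP.T@R.as_matrix()
    l=RP.T@(s["ee_pos"]-P0)
    phi=np.degrees(np.arctan2(M[1,1],-M[0,1]))
    print("t",s["t"],"q",s["qpos"].round(3),"panel pos",l.round(2),"phi",phi.round(1),"toolx",M[:,0].round(4),"F(panel)",(RP.T@s["contact_force"]).round(1),"M",(RP.T@s["moment"]).round(2),"open",round(s["opening"],1))
    return s,R
E
python3 - <<'E'
from h import *
s,R0=st();print(s["dq"].round(2))
for phi in (150,120,105,90):
    p,R=target(75,np.radians(phi)); print(phi,plan(s["ee_pos"],R0,p,R,6).round(4))
E
```

```text
t 2.1 q [ 0.523 -0.228 -0.439  2.136  0.031  0.797  0.217] panel pos [ 2.94 -7.51 98.6 ] phi 150.9 toolx [-0.0053 -0.0057 -1.    ] F(panel) [-0.9  0.1 -0.8] M [ 0.03  0.36 -0.02] open 86.8
[-0.01 -0.02  0.   -0.01 -0.01  0.01  0.01]
150 [ 0.0039  0.0002 -0.0013 -0.0025  0.0004  0.0012]
120 [ 0.0039  0.0005 -0.0013 -0.0898  0.0001  0.0013]
105 [ 3.900e-03  6.000e-04 -1.200e-03 -1.334e-01 -1.000e-04  1.300e-03]
90 [ 0.0039  0.0008 -0.0012 -0.177  -0.0003  0.0013]
```

{"fn": "carry_out", "kwargs": {
  "moves": [0.0039, 0.0005, -0.0013, -0.0898, 0.0001, 0.0013, 0.087, 0.0039, 0.0005, -0.0013, -0.0898, 0.0001, 0.0013, 0.087, 0.0039, 0.0005, -0.0013, -0.0898, 0.0001, 0.0013, 0.087, 0.0039, 0.0005, -0.0013, -0.0898, 0.0001, 0.0013, 0.087, 0.0039, 0.0005, -0.0013, -0.0898, 0.0001, 0.0013, 0.087, 0.0039, 0.0005, -0.0013, -0.0898, 0.0001, 0.0013, 0.087, 0, 0, 0, 0, 0, 0, 0.087]
}}

```text
t: 2.98
ee_pos: [530.6, -82.3, 171.0]
tool_rot: [0.779, 0.304, 0.473, -0.277]
contact_force: [-0.2, 0.0, 0.4]
opening: 86.7
```

Run:
```python
from h import *
s,R0=st()
for n in("scene","top"):
    im=eyes.capture(n)[:,:,::-1]; o=proj(n,pan(0,0,60)).astype(int)-60
    cv2.imwrite(f"pics/{n}1.png",cv2.resize(im[o[1]:o[1]+120,o[0]:o[0]+120],None,fx=5,fy=5,interpolation=cv2.INTER_CUBIC))
```

```text
t 2.975 q [ 0.442 -0.185 -0.391  2.155  0.084  0.74   0.695] panel pos [ 0.85  1.18 76.47] phi 119.9 toolx [ 2.3e-03  8.0e-04 -1.0e+00] F(panel) [-0.  -0.   0.4] M [ 0.12  0.36 -0.08] open 86.7
```

View pics/scene1.png

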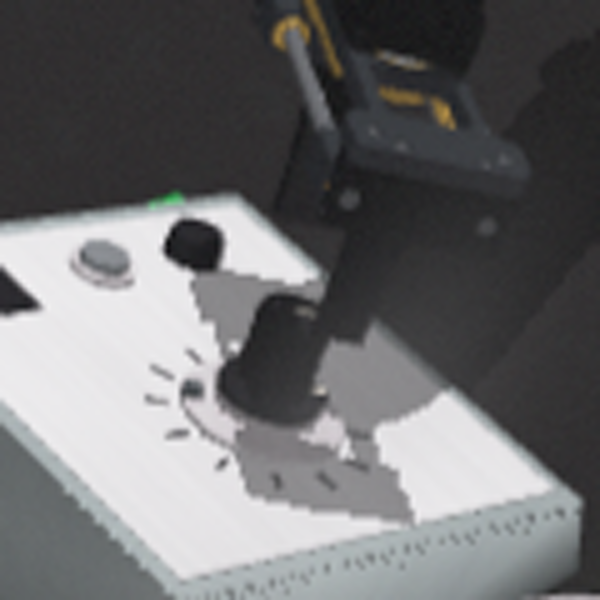

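View pics/top1.png

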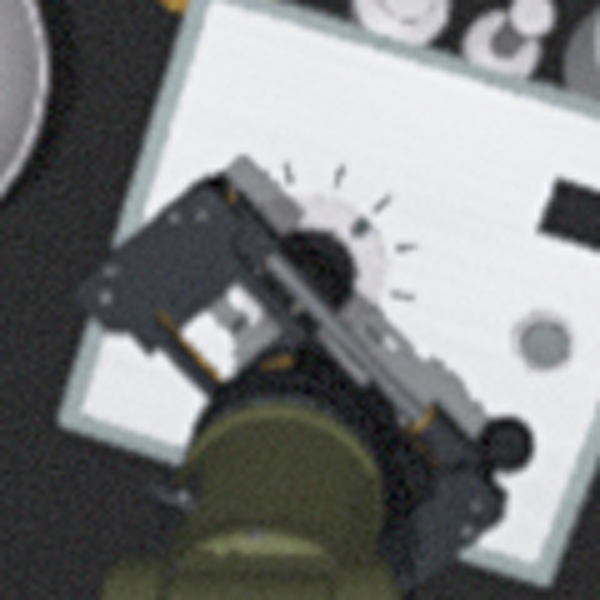

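Run:
```python
from h import *
s,R0=st()
p,R=target(28,np.radians(90)); print(plan(s["ee_pos"],R0,p,R,8).round(4))
```

```text
t 3.075 q [ 0.442 -0.186 -0.391  2.155  0.084  0.739  0.694] panel pos [ 1.13  1.55 76.82] phi 120.0 toolx [ 0.0031  0.0011 -1.    ] F(panel) [-0.5  0.9  0.5] M [ 0.04  0.39 -0.04] open 87.0
[ 0.0061 -0.0002 -0.0001 -0.0654  0.0003 -0.0002]
```

{"fn": "carry_out", "kwargs": {
  "moves": [0.0061, -0.0002, -0.0001, -0.0654, 0.0003, -0.0002, 0.087, 0.0061, -0.0002, -0.0001, -0.0654, 0.0003, -0.0002, 0.087, 0.0061, -0.0002, -0.0001, -0.0654, 0.0003, -0.0002, 0.087, 0.0061, -0.0002, -0.0001, -0.0654, 0.0003, -0.0002, 0.087, 0.0061, -0.0002, -0.0001, -0.0654, 0.0003, -0.0002, 0.087, 0.0061, -0.0002, -0.0001, -0.0654, 0.0003, -0.0002, 0.087, 0.0061, -0.0002, -0.0001, -0.0654, 0.0003, -0.0002, 0.087, 0.0061, -0.0002, -0.0001, -0.0654, 0.0003, -0.0002, 0.087, 0, 0, 0, 0, 0, 0, 0.087]
}}

```text
t: 4.2
ee_pos: [548.6, -89.3, 126.3]
tool_rot: [0.831, 0.092, 0.529, -0.145]
contact_force: [-0.3, -0.4, -0.9]
opening: 86.9
```

Run:
```python
from h import *
s,R0=st()
for n in("scene","top"):
    im=eyes.capture(n)[:,:,::-1]; o=proj(n,pan(0,0,40)).astype(int)-40
    cv2.imwrite(f"pics/{n}2.png",cv2.resize(im[o[1]:o[1]+80,o[0]:o[0]+80],None,fx=7,fy=7,interpolation=cv2.INTER_CUBIC))
```

```text
t 4.2 q [ 0.397 -0.082 -0.356  2.17   0.168  0.639  1.148] panel pos [-0.51  0.71 27.79] phi 89.9 toolx [-4.e-04  4.e-04 -1.e+00] F(panel) [-0.5 -0.4 -0.8] M [ 0.04  0.32 -0.04] open 86.9
```

View pics/scene2.png

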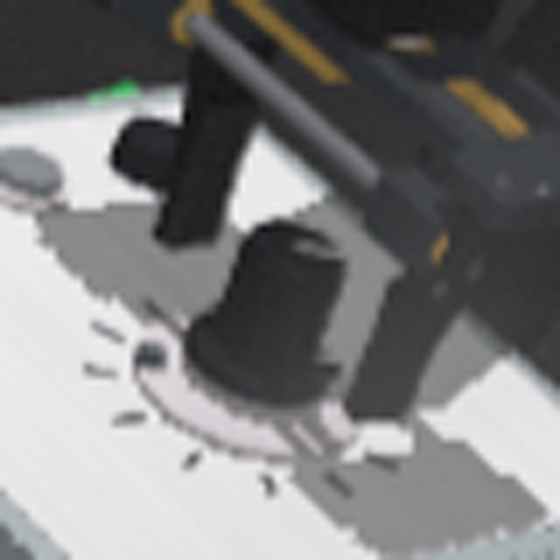

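View pics/top2.png

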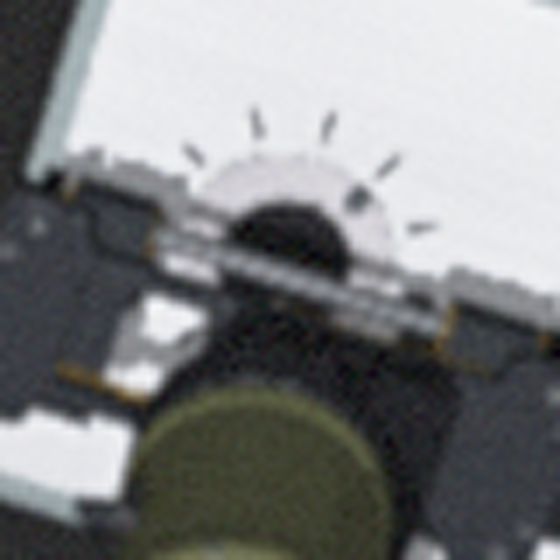

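{"fn": "carry_out", "kwargs": {
  "moves": [0, 0, 0, 0, 0, 0, 0.02, 0, 0, 0, 0, 0, 0, 0.02, 0, 0, 0, 0, 0, 0, 0.02, 0, 0, 0, 0, 0, 0, 0.02, 0, 0, 0, 0, 0, 0, 0.02, 0, 0, 0, 0, 0, 0, 0.02]
}}

```text
t: 5.05
ee_pos: [548.8, -88.9, 126.5]
tool_rot: [0.831, 0.091, 0.529, -0.144]
contact_force: [-0.6, -0.1, 0.3]
opening: 35.1
```

Run:
```python
from h import *
s,R0=st()
```

```text
t 5.05 q [ 0.397 -0.083 -0.356  2.17   0.168  0.638  1.15 ] panel pos [-0.42  1.12 27.97] phi 89.8 toolx [ 3.e-04  7.e-04 -1.e+00] F(panel) [-0.4 -0.3  0.5] M [-0.    0.34 -0.09] open 35.1
```

{"fn": "carry_out", "kwargs": {
  "moves": [0, 0, 0, 0, 0, 0, 0.02, 0, 0, 0, 0, 0, 0, 0.02]
}}

```text
t: 5.3
ee_pos: [548.5, -89.5, 126.5]
tool_rot: [0.831, 0.091, 0.53, -0.144]
contact_force: [-2.2, -2.0, 2.1]
opening: 32.4
```

Run:
```python
from h import *
s,R0=st()
```

```text
t 5.3 q [ 0.397 -0.083 -0.355  2.17   0.169  0.639  1.15 ] panel pos [-0.45  0.39 28.04] phi 89.8 toolx [ 0.e+00 -2.e-04 -1.e+00] F(panel) [-0.4 -2.6  2.5] M [-0.57  0.5  -0.01] open 32.4
```

{"fn": "carry_out", "kwargs": {
  "moves": [0.002, 0, 0, 0, 0, 0, 0.02, 0.002, 0, 0, 0, 0, 0, 0.02, 0.002, 0, 0, 0, 0, 0, 0.02, 0, 0, 0, 0, 0, 0, 0.02]
}}

```text
t: 5.8
ee_pos: [550.8, -90.4, 121.4]
tool_rot: [0.831, 0.091, 0.53, -0.145]
contact_force: [-7.0, -1.5, 7.8]
opening: 32.4
```

Run:
```python
from h import *
s,R0=st()
```

```text
t 5.8 q [ 0.398 -0.07  -0.357  2.17   0.179  0.628  1.141] panel pos [-0.35  0.38 22.34] phi 89.8 toolx [-0.e+00 -5.e-04 -1.e+00] F(panel) [-2.2 -3.8  9.6] M [-0.74  0.87 -0.08] open 32.4
```

{"fn": "carry_out", "kwargs": {
  "moves": [0.0015, 0, 0, 0, 0, 0, 0.02, 0.0015, 0, 0, 0, 0, 0, 0.02, 0, 0, 0, 0, 0, 0, 0.02]
}}

```text
t: 6.18
ee_pos: [551.9, -90.7, 119.2]
tool_rot: [0.831, 0.091, 0.53, -0.145]
contact_force: [-11.0, -0.4, 12.7]
opening: 31.9
```

Run:
```python
from h import *
s,R0=st()
```

```text
t 6.175 q [ 0.398 -0.065 -0.358  2.17   0.185  0.623  1.136] panel pos [-0.27  0.44 19.87] phi 89.8 toolx [-1.e-04 -8.e-04 -1.e+00] F(panel) [-3.9 -4.1 15.9] M [-0.88  1.25 -0.04] open 31.9
```

{"fn": "carry_out", "kwargs": {
  "moves": [0.001, 0, 0, 0, 0, 0, 0.02, 0, 0, 0, 0.08, 0, 0, 0.02, 0, 0, 0, 0.08, 0, 0, 0.02, 0, 0, 0, 0.08, 0, 0, 0.02, 0, 0, 0, 0, 0, 0, 0.02]
}}

```text
t: 6.8
ee_pos: [552.4, -90.3, 119.2]
tool_rot: [0.814, 0.19, 0.508, -0.207]
contact_force: [-16.9, 2.0, 19.8]
opening: 32.2
```

Run:
```python
from h import *
s,R0=st()
im=eyes.capture("scene")[:,:,::-1]; o=proj("scene",pan(0,0,40)).astype(int)-40
cv2.imwrite(f"pics/scene3.png",cv2.resize(im[o[1]:o[1]+80,o[0]:o[0]+80],None,fx=7,fy=7,interpolation=cv2.INTER_CUBIC))
```

```text
t 6.8 q [ 0.41  -0.064 -0.37   2.169  0.185  0.622  0.895] panel pos [ 0.02  1.   19.75] phi 103.6 toolx [ 3.e-04 -7.e-04 -1.e+00] F(panel) [-6.7 -3.8 24.9] M [-0.81  1.88 -0.15] open 32.2
```

View pics/scene3.png

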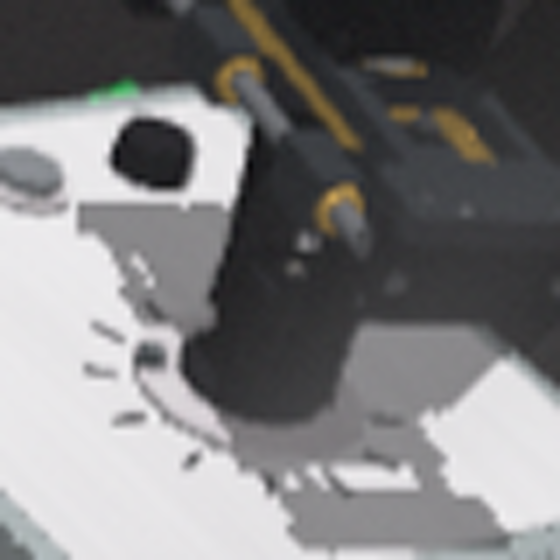

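{"fn": "carry_out", "kwargs": {
  "moves": [0, 0, 0, 0.13, 0, 0, 0.02, 0, 0, 0, 0.13, 0, 0, 0.02, 0, 0, 0, 0.13, 0, 0, 0.02, 0, 0, 0, 0.13, 0, 0, 0.02, 0, 0, 0, 0.13, 0, 0, 0.02, 0, 0, 0, 0.13, 0, 0, 0.02, 0, 0, 0, 0, 0, 0, 0.02]
}}

```text
t: 7.72
ee_pos: [553.7, -89.3, 119.7]
tool_rot: [0.681, 0.486, 0.391, -0.383]
contact_force: [-12.9, 3.8, 16.8]
opening: 32.6
```

Run:
```python
from h import *
s,R0=st()
im=eyes.capture("scene")[:,:,::-1]; o=proj("scene",pan(0,0,40)).astype(int)-40
cv2.imwrite(f"pics/scene4.png",cv2.resize(im[o[1]:o[1]+80,o[0]:o[0]+80],None,fx=7,fy=7,interpolation=cv2.INTER_CUBIC))
im=eyes.capture("top")[:,:,::-1]; o=proj("top",pan(0,0,40)).astype(int)-40
cv2.imwrite(f"pics/top4.png",cv2.resize(im[o[1]:o[1]+80,o[0]:o[0]+80],None,fx=7,fy=7,interpolation=cv2.INTER_CUBIC))
```

```text
t 7.725 q [ 0.449 -0.063 -0.409  2.167  0.18   0.619  0.119] panel pos [ 1.03  2.42 19.79] phi 148.3 toolx [ 0.0026  0.0014 -1.    ] F(panel) [-5.1 -0.8 20.9] M [-0.23  1.39 -0.03] open 32.6
```

View pics/scene4.png

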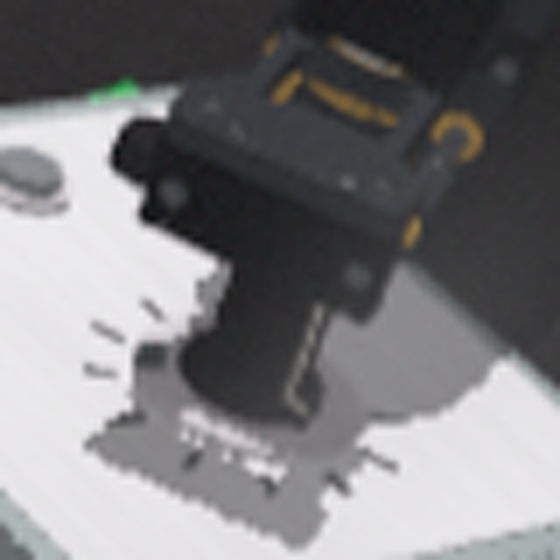

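View pics/top4.png

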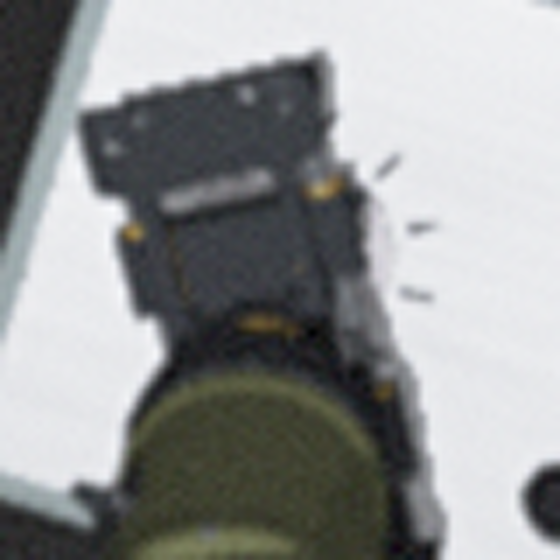

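{"fn": "carry_out", "kwargs": {
  "moves": [0, -0.0005, 0.0005, 0.13, 0, 0, 0.02, 0, -0.0005, 0.0005, 0.13, 0, 0, 0.02, 0, 0, 0, 0.13, 0, 0, 0.02, 0, 0, 0, 0.13, 0, 0, 0.02, 0, 0, 0, 0.13, 0, 0, 0.02, 0, 0, 0, 0.13, 0, 0, 0.02, 0, 0, 0, 0.13, 0, 0, 0.02, 0, 0, 0, 0, 0, 0, 0.02]
}}

```text
t: 8.82
ee_pos: [555.4, -89.9, 120.7]
tool_rot: [0.399, 0.737, 0.182, -0.514]
contact_force: [-2.2, 3.1, 11.4]
opening: 32.5
```

Run:
```python
from h import *
s,R0=st()
im=eyes.capture("scene")[:,:,::-1]; o=proj("scene",pan(0,0,40)).astype(int)-40
cv2.imwrite(f"pics/scene5.png",cv2.resize(im[o[1]:o[1]+80,o[0]:o[0]+80],None,fx=7,fy=7,interpolation=cv2.INTER_CUBIC))
```

```text
t 8.825 q [ 0.497 -0.063 -0.453  2.166  0.172  0.613 -0.782] panel pos [ 3.11  2.47 19.93] phi -159.6 toolx [ 0.0076  0.0041 -1.    ] F(panel) [ 1.9  2.1 11.6] M [ 0.37  0.13 -0.  ] open 32.5
```

View pics/scene5.png

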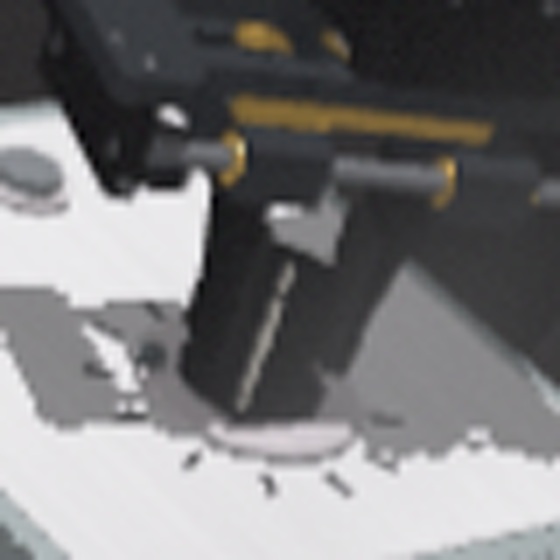

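{"fn": "carry_out", "kwargs": {
  "moves": [0.001, -0.0009, 0.0011, 0, -0.003, -0.003, 0.02, 0.001, -0.0009, 0.0011, 0, -0.003, -0.003, 0.02, 0, 0, 0, 0, 0, 0, 0.02]
}}

```text
t: 9.25
ee_pos: [555.6, -90.0, 120.5]
tool_rot: [0.4, 0.736, 0.183, -0.516]
contact_force: [-9.2, 6.1, 22.4]
opening: 32.2
```

Run:
```python
from h import *
s,R0=st()
```

```text
t 9.25 q [ 0.497 -0.06  -0.454  2.162  0.176  0.618 -0.784] panel pos [ 3.2   2.36 19.73] phi -159.7 toolx [ 0.004   0.0017 -1.    ] F(panel) [-0.3  2.6 24.8] M [0.51 0.43 0.04] open 32.2
```

{"fn": "carry_out", "kwargs": {
  "moves": [0, 0, 0, 0.13, 0, 0, 0.02, 0, 0, 0, 0.13, 0, 0, 0.02, 0.0004, 0, 0, 0.13, 0, 0, 0.02, 0, 0, 0, 0.13, 0, 0, 0.02, 0.0004, 0, 0, 0, 0, 0, 0.02]
}}

```text
t: 9.88
ee_pos: [556.3, -91.0, 120.9]
tool_rot: [0.197, 0.814, 0.043, -0.545]
contact_force: [-14.7, 6.5, 31.0]
opening: 32.1
```

Run:
```python
from h import *
s,R0=st()
```

```text
t 9.875 q [ 0.522 -0.059 -0.477  2.161  0.177  0.617 -1.304] panel pos [ 4.26  1.71 19.59] phi -129.9 toolx [ 5.6e-03  7.0e-04 -1.0e+00] F(panel) [-1.5  1.2 34.9] M [0.03 0.64 0.01] open 32.1
```

{"fn": "carry_out", "kwargs": {
  "moves": [-0.0004, 0, 0, 0.13, 0, 0, 0.02, 0, 0, 0, 0.13, 0, 0, 0.02, 0, 0, 0, 0.13, 0, 0, 0.02, 0, 0, 0, 0.13, 0, 0, 0.02, 0, 0, 0, 0, 0, 0, 0.02]
}}

```text
t: 10.5
ee_pos: [556.2, -92.2, 121.1]
tool_rot: [-0.019, 0.837, -0.099, -0.537]
contact_force: [-9.4, 1.7, 25.1]
opening: 32.2
```

Run:
```python
from h import *
s,R0=st()
for n in("scene","top"):
    im=eyes.capture(n)[:,:,::-1]; o=proj(n,pan(0,0,40)).astype(int)-40
    cv2.imwrite(f"pics/{n}6.png",cv2.resize(im[o[1]:o[1]+80,o[0]:o[0]+80],None,fx=7,fy=7,interpolation=cv2.INTER_CUBIC))
```

```text
t 10.5 q [ 0.547 -0.059 -0.5    2.16   0.175  0.617 -1.821] panel pos [ 4.67  0.48 19.72] phi -100.0 toolx [ 6.2e-03 -5.0e-04 -1.0e+00] F(panel) [ 2.1 -1.6 26.7] M [-0.37  0.02 -0.  ] open 32.2
```

View pics/scene6.png

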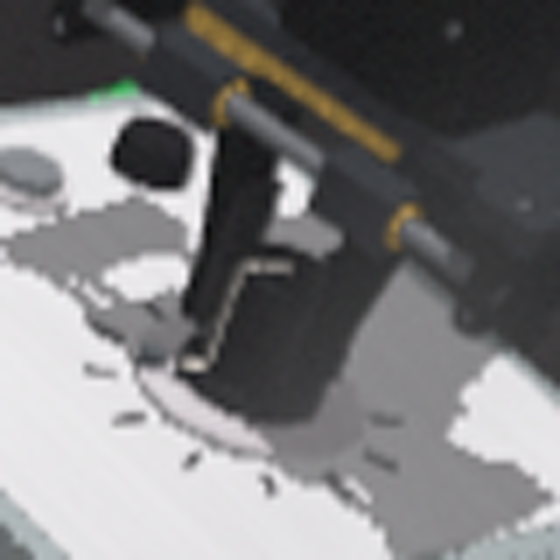

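View pics/top6.png

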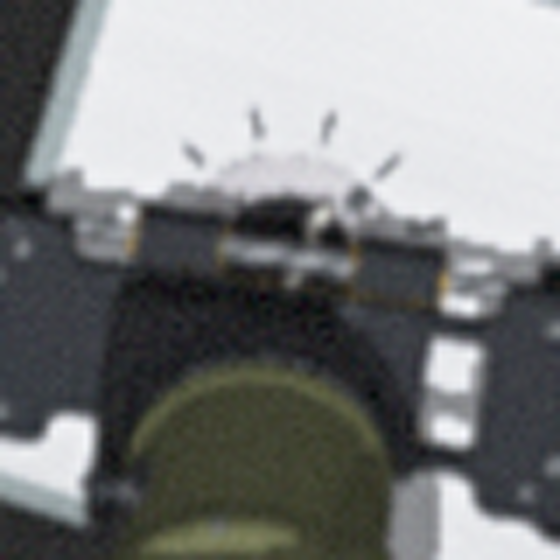

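Run:
```python
from h import *
o=proj("scene",pan(0,0,40)).astype(int)-40
for nm,u,z in(("noseouter",(182,364),12),("nose mid",(195,362),12),("tab(scene2)",(150,355),11.5)):
    p=onplane("scene",o+(np.array(u)+.5)/7-.5,pan(0,0,z),RP[:,2]);l=RP.T@(p-P0);print(nm,l.round(1),np.degrees(np.arctan2(l[1],-l[0]))%360)
o=proj("top",pan(0,0,40)).astype(int)-40
p=onplane("top",o+(np.array((357,198))+.5)/7-.5,pan(0,0,11.5),RP[:,2]);l=RP.T@(p-P0);print("tab top",l.round(1),np.degrees(np.arctan2(l[1],-l[0]))%360)
```

```text
noseouter [28.7 -6.  12. ] 191.77943437072167
nose mid [23.4 -5.8 12. ] 193.89815566320738
tab(scene2) [ 35.9 -13.4  11.5] 200.4334325656735
tab top [ 30.3 -15.2  11.5] 206.6798541998498
```

{"fn": "carry_out", "kwargs": {
  "moves": [0, 0, 0, 0.09, 0, 0, 0.02, 0, 0, 0, 0.088, 0, 0, 0.02, 0, 0, 0, 0, 0, 0, 0.02, 0, 0, 0, 0, 0, 0, 0.02]
}}

```text
t: 11.1
ee_pos: [556.0, -92.7, 121.1]
tool_rot: [-0.093, 0.832, -0.147, -0.527]
contact_force: [-9.5, 0.9, 26.4]
opening: 32.3
```

Run:
```python
from h import *
s,R0=st()
```

```text
t 11.1 q [ 0.556 -0.059 -0.507  2.16   0.174  0.617 -1.997] panel pos [ 4.69  0.02 19.7 ] phi -89.9 toolx [ 0.0061 -0.0011 -1.    ] F(panel) [ 2.8 -2.4 27.8] M [-0.56  0.07 -0.03] open 32.3
```

Turned by 180.3°. Retract along the axis while still gripping.

{"fn": "carry_out", "kwargs": {
  "moves": [-0.002, 0, 0, 0, 0, 0, 0.02, -0.002, 0, 0, 0, 0, 0, 0.02, -0.002, 0, 0, 0, 0, 0, 0.02, -0.002, 0, 0, 0, 0, 0, 0.02, -0.001, 0, 0, 0, 0, 0, 0.02, -0.001, 0, 0, 0, 0, 0, 0.02, 0, 0, 0, 0, 0, 0, 0.02]
}}

```text
t: 11.98
ee_pos: [552.4, -91.4, 128.5]
tool_rot: [-0.093, 0.832, -0.146, -0.526]
contact_force: [5.1, -2.6, 7.2]
opening: 32.3
```

Run:
```python
from h import *
s,R0=st()
```

```text
t 11.975 q [ 0.555 -0.08  -0.503  2.16   0.151  0.632 -1.977] panel pos [ 4.31  0.   28.01] phi -89.9 toolx [ 6.3e-03  4.0e-04 -1.0e+00] F(panel) [ 8.2 -0.7  4.2] M [-0.23 -1.38 -0.02] open 32.3
```

{"fn": "carry_out", "kwargs": {
  "moves": [0, 0, 0, 0, 0, 0, 0.087, 0, 0, 0, 0, 0, 0, 0.087, 0, 0, 0, 0, 0, 0, 0.087, 0, 0, 0, 0, 0, 0, 0.087, 0, 0, 0, 0, 0, 0, 0.087, 0, 0, 0, 0, 0, 0, 0.087]
}}

```text
t: 12.72
ee_pos: [546.3, -90.9, 123.0]
tool_rot: [-0.093, 0.828, -0.147, -0.532]
contact_force: [-0.9, 0.1, -0.1]
opening: 83.1
```

Run:
```python
from h import *
s,R0=st()
```

```text
t 12.725 q [ 0.555 -0.078 -0.503  2.166  0.149  0.639 -1.977] panel pos [-3.33 -1.63 25.52] phi -89.8 toolx [-0.0076 -0.0028 -1.    ] F(panel) [-0.8 -0.2  0.3] M [ 0.01  0.51 -0.05] open 83.1
```

{"fn": "carry_out", "kwargs": {
  "moves": [-0.01, 0, 0, 0, 0, 0, 0.087, -0.015, 0, 0, 0, 0, 0, 0.087, -0.015, 0, 0, 0, 0, 0, 0.087, -0.015, 0, 0, 0, 0, 0, 0.087, -0.015, 0, 0, 0, 0, 0, 0.087]
}}

```text
t: 13.35
ee_pos: [518.8, -80.7, 188.2]
tool_rot: [-0.093, 0.829, -0.147, -0.532]
contact_force: [-0.5, 0.4, 0.1]
opening: 86.8
```

Run:
```python
from h import *
s,R0=st()
for n in("scene","top"):
    im=eyes.capture(n)[:,:,::-1]; o=proj(n,pan(0,0,30)).astype(int)-40
    cv2.imwrite(f"pics/{n}7.png",cv2.resize(im[o[1]:o[1]+80,o[0]:o[0]+80],None,fx=7,fy=7,interpolation=cv2.INTER_CUBIC))
```

```text
t 13.35 q [ 0.536 -0.232 -0.464  2.145  0.024  0.792 -1.873] panel pos [-2.42 -1.39 96.98] phi -89.8 toolx [-0.0065 -0.0028 -1.    ] F(panel) [-0.5  0.2  0.4] M [0.07 0.5  0.  ] open 86.8
```

View pics/scene7.png

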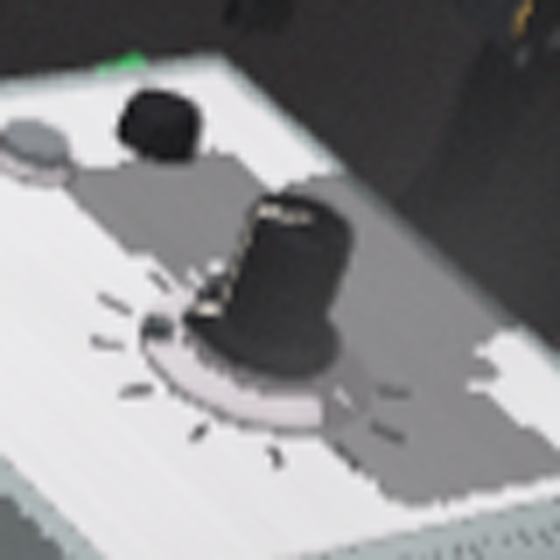

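View pics/top7.png

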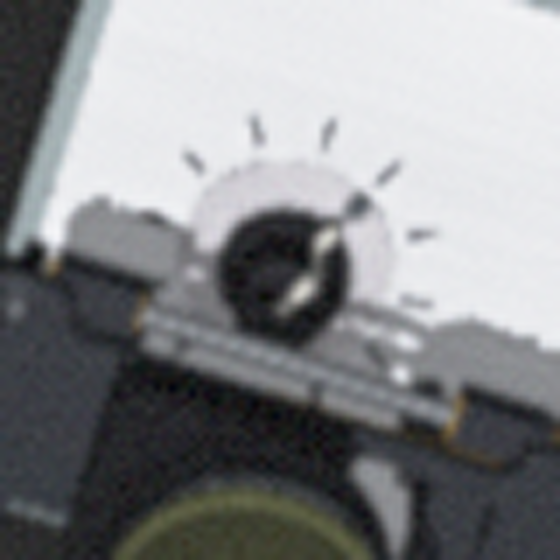

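Run:
```python
from h import *
im=eyes.capture("scene")[:,:,::-1]; a=cv2.imread("pics/scene0.png")
cv2.imwrite("pics/cmp.png",np.hstack([cv2.resize(x[145:200,285:340],(390,390),interpolation=cv2.INTER_CUBIC) for x in(a,im)]))
for x in(a,im):
    m=(x[145:200,285:340].max(2)<90).astype(np.uint8); r=m[:, 20:42]; 
    print("first dark rows",[int(np.argmax(m[:,c])) for c in range(26,40)])
s,_=st()
d=cv2.absdiff(a,im).max(2); print((d>60).sum())
cv2.imwrite("pics/full.png",im)
```

```text
first dark rows [11, 10, 10, 10, 10, 10, 11, 0, 0, 0, 0, 0, 0, 0]
first dark rows [10, 10, 10, 10, 10, 10, 10, 0, 0, 0, 0, 0, 0, 0]
t 13.5 q [ 0.536 -0.231 -0.465  2.145  0.025  0.79  -1.874] panel pos [-1.77 -1.33 96.65] phi -89.8 toolx [-0.0051 -0.0029 -1.    ] F(panel) [ 0.3  1.2 -0.8] M [ 0.1   0.59 -0.01] open 87.3
1871
```

View pics/cmp.png

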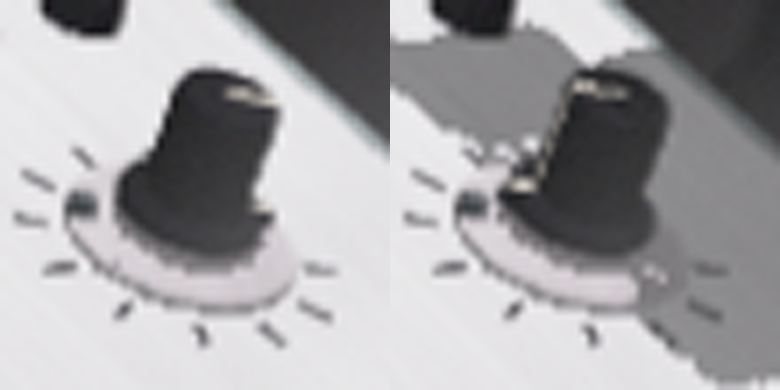

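View pics/full.png

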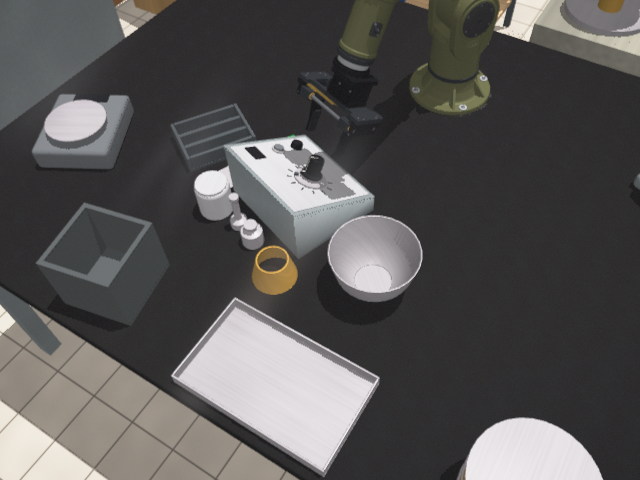

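Run:
```python
from h import *
for n in("scene","top"):
    o=proj(n,pan(0,0,30)).astype(int)-40
    f=lambda p:((proj(n,p)-o+.5)*7-.5).round()
    for k in (6,7,8):
        t=k*np.pi/6; print(n,k,"nose",f(pan(-22*np.cos(t),22*np.sin(t),20)),"line top edge",f(pan(-16.5*np.cos(t),16.5*np.sin(t),58)),"tab",f(pan(-33.5*np.cos(t),33.5*np.sin(t),11.5)))
    print(f(pan(0,0,58)))
```

```text
scene 6 nose [224. 323.] line top edge [273. 219.] tab [188. 350.]
scene 7 nose [210. 302.] line top edge [262. 203.] tab [167. 318.]
scene 8 nose [213. 284.] line top edge [265. 190.] tab [173. 291.]
[313. 213.]
top 6 nose [307. 220.] line top edge [298. 268.] tab [318. 183.]
top 7 nose [335. 238.] line top edge [320. 281.] tab [360. 210.]
top 8 nose [350. 266.] line top edge [332. 303.] tab [383. 253.]
[283. 312.]
```

Run:
```python
from cell import job_done
print(job_done())
```

```text
the job is handed in; nothing more can be done
None
```

I set the selector to the tab and handed the job in at about 13.5 s; no verdict came back. I gripped the knob, pushed it in to its stop (about 8 mm), and turned it clockwise by 180°, six slots from slot 1 to the tab at slot 7 (210°). I let it back out while still gripping, then opened the fingers and backed off about 70 mm.

**Last checks**
- **Pointing:** the nose mark matches the position worked out for slot 7 in both views. The tab matches slot 7 in the top view to about a pixel. In the scene view the tab mark sits about 2 px off, towards slot 6. That is within the few mm by which my desk pose seems to be off (it shows in the heights and the knob position), and the tab looks unmoved between the first and last pictures.
- **Fully out:** the knob's top is at the same pixel row as in the first picture. When I retracted, the fingers came back to their starting height (28.0 mm above the panel).
- **Surroundings:** the bystanders look unmoved in the scene picture. I compared them by eye, not by measurement.
- **Robot:** it touches nothing, and the contact force is about zero. The push peaked at about 35 N in the readings taken between moves.

One thing disagreed: towards the end of the turn the measured tool position wandered up to about 5 mm from the knob axis I had worked out. My sideways correction hardly moved it while it was gripping. Side forces stayed under about 10 N, and the knob turned with the gripper throughout.

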